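Prove the friction hinge of an instrument case lid

TASK

Check that the friction hinge of the grey steel case holds: lift the lid by its handle to about 45 degrees, let go and take the hand off it for a good second so that it stands by itself. Then, with shut fingers, press straight down on the round rubber buffer at the lid's left front corner (as the robot sees it), and after it on the one at the right, each with a light, steady test load of about 8 N (never over 15 N) for a second and a half, without pushing the lid down. Back off so that the lid is left standing at about 45 degrees, and leave the things around the case where they are.

Things in the scene. Friction and masses are not known exactly. Their poses are not given: they have to be found in the camera images.
- case: grey painted steel instrument case, 180 mm deep (its x), 220 mm wide (its y), 80 mm high to the rim, fixed to the bench. Origin: centre of its underside. Its -x side is the front, roughly towards the robot; z up.
- lid_hinge (a joint): opening angle in rad about the hinge axis at the case's back rim: 0 shut, grows as the front edge rises, to 1.75; 0.785 = 45 degrees. Friction (2.5 N m either way, no spring) holds the lid (0.3 to 0.65 kg, 184 mm front to back, 6 mm thick) wherever it is left; it may start slightly ajar. Lifting by the handle takes 16 to 18 N square to the lid; over about 17 to 30 N down on a buffer makes it give way.
- hinge_mid (a point): middle of the lid's hinge axis, 94 mm behind the case's centre and 80 mm above the bench. The axes turn with the lid: y along the hinge (to the case's left), x from the front edge towards the hinge, z out of the lid's top.
- handle_mid (a point): middle of the lid's handle, on the axis of its round steel bar: 12 mm thick, 110 mm long, parallel to the hinge, with 98 mm free between its two posts. It lies 165 mm in front of the hinge axis and 40 mm above the lid's top (in the hinge_mid frame: -165, 0, 46 mm). Same axes as hinge_mid. It can be pinched from above across the bar; the bar then turns between the fingers as the lid rises.
- buffer_left_foot (a point): where the left front buffer stands on the lid's top (in the hinge_mid frame: -165, 92, 6 mm; same axes). The buffer: a rubber stub 24 mm across, upright on the lid, with a ball end of 12 mm radius. It is screwed out by an unmeasured amount, different each time: the ball's centre is 16 to 32 mm out from this point along the lid's z.
- buffer_right_foot (a point): the same at the right front corner (in the hinge_mid frame: -165, -92, 6 mm); its buffer is screwed out by its own amount.
- lid: the lid, with its handle and buffers; origin and axes as point hinge_mid. With the lid anywhere from shut to 60 degrees a buffer's highest point is 12 mm straight above its ball's centre. Buffers are hard (8 N dents one by less than 1 mm) and do not screw in when pressed.
- insert: bystander: dark steel core insert, 40 x 70 x 36 mm, standing on the bench to the right of the case; not to be disturbed. Origin at the centre of its underside.
- bush: bystander: shouldered steel guide bush, 45 mm across, 56 mm high, upright to the right of the case; not to be disturbed. Origin at the centre of its underside.
- spring: bystander: die spring on end, 27 mm across, 52 mm high, to the left of the case; not to be disturbed. Origin at the centre of its underside.
- red_cup: bystander: plastic cup, 86 mm across, 76 mm high, to the left of the case; not to be disturbed. Origin at the centre of its underside.

How it is judged (in metres and radians):
On the way, in this order (a step that is already met when the one before it is completed fails the run):
1. the lid stands by itself, opened to between 35 and 55 degrees, touched by nothing, for 0.8 s (value of joint lid_hinge between 0.611 and 0.96 rad and contact force between each of the fingers, the arm and lid below 0.1 N and velocity of joint lid_hinge between -0.05 and 0.05 rad/s), for 0.8 s.
2. a fingertip presses the left buffer with 5 to 11 N for 1 s without a break, the lid still between 35 and 55 degrees (value of joint lid_hinge between 0.611 and 0.96 rad and velocity of joint lid_hinge above -0.1 rad/s and contact force between the fingers and lid between 5 and 11 N and horizontal distance between the grasp point and buffer_left_foot below 0.045 m and z of the grasp point in the frame of hinge_mid above 0.02 m), for 1 s.
3. a fingertip presses the right buffer with 5 to 11 N for 1 s without a break, the lid still between 35 and 55 degrees (value of joint lid_hinge between 0.611 and 0.96 rad and velocity of joint lid_hinge above -0.1 rad/s and contact force between the fingers and lid between 5 and 11 N and horizontal distance between the grasp point and buffer_right_foot below 0.045 m and z of the grasp point in the frame of hinge_mid above 0.02 m), for 1 s.
At the end, for the whole second after the job is handed in: the lid stands still by itself between 35 and 55 degrees (45 degrees, 10 either way), released by the robot, after the release test and both press tests (all of step 1); the robot touches nothing.
It fails at once if a buffer is pressed with more than 16 N (contact force between the fingers and lid above 16 N and (horizontal distance between the grasp point and buffer_left_foot below 0.045 m or horizontal distance between the grasp point and buffer_right_foot below 0.045 m)).
It fails at once if a bystander is pushed more than 30 mm (distance of any of insert, bush, spring, red_cup from where it was at the start of the episode above 0.03 m).
It also fails if it takes over 66 s, if anything falls off the work surface, if the arm or the gripper's body presses on something with over 40 N, if the wrist force passes 120 N, or if a joint passes its speed limit or range.

ROBOT

A 6-joint arm with a two-finger parallel gripper is mounted at the origin on the work surface; the furniture and walls round the work are solid. World frame = base frame: x ahead of the robot, y to its left, z up, the work surface at z = 0. Lengths are in mm, angles in rad, forces in N, time in s.
With the tool pointing down it reaches from about 325 to 850 mm from the base axis. Payload 15.5 kg.
Tool frame: the origin (TCP) lies midway between the tips of the shut fingers; the grasp point (between the pads) lies 19 mm behind it (robot.grip_depth is the distance from the TCP to the grasp point, in mm); z points along the fingers, y is the line along which they close (so a half turn about z gives the same grasp; the last joint's range is limited). The gripper opens to 91 mm and grips with 3 to 60 N. Pads are 32 mm wide; open, the fingers measure 118 mm over their backs; the gripper's body (76 mm by 178 mm) begins 60 mm behind the grasp point.
Start: joints at [1.048, 0.494, 1.345, -0, 1.302, -0.096], TCP at [258.721, 568.938, 213.915] pointing down, gripper open.
Joint ranges: [-2.91, 2.91], [-0.82, 2.16], [0.22, 2.67], [-1.22, 4.37], [0.12, 2.79], [-3.08, 3.08]. Speed limits (rad/s): [1.89, 1.89, 2.57, 3.01, 3.01, 3.01].

INTERFACE

Orientations are given as a rotation vector (axis times angle).
In Python, from cell import robot gives the robot as it stands. The module is installed in compiled form; this text tells all that it offers. Calls block until the motion is done:
- robot.goto(position, orientation): joint-space move of the TCP to a pose.
- robot.movel(position, rot=None, feed=150): straight line of the TCP; rot=None keeps the orientation; feed is the mean speed in mm/s.
- robot.goto_joints(angles): joint-space move.
- robot.set_gripper(opening, newtons=None): finger opening in mm; newtons is the grip in N (None keeps the last); returns when the fingers have stopped.
- robot.hold(seconds).
- robot.inverse_kinematics(position, orientation): joint angles nearest the present ones, or None.
- robot.read_state(): the state.
- robot.grab_frame(name): name is "scene" or "top"; returns a dict with "frame" (420x560x3 uint8, red, green, blue), "fx", "fy", "cx", "cy" (pixels), "dist" ([k1, k2, p1, p2, k3] as OpenCV has them; the pictures are not rectified), "R" (3x3) and "t" (3): a world point X has camera coordinates R X + t. Camera axes: x right, y down, z forward; pixel columns grow to the right and rows downward; lengths in mm; the calibration is good to about 2 mm. A picture is of the moment at which its call begins. There is no depth.
A pose or a line that the arm cannot do raises robot.MotionError and nothing moves.
- robot.sign_off(): hands the job in; it is judged then, once.
Trained networks look in the newest picture that a camera, given by its name, has taken for a name from the list of things; names that differ only in an ending like _2 or _b are one class to them, and where a whole thing is asked for, a point or a joint stands for the part that bears it (a point fixed in the world has none). Each returns a list of dicts, best first, with "conf" (0 to 1); they miss things now and then, are a little off and sometimes report something else, mostly with a low value. They report only what shows in the picture. A call takes as long as a camera call.
- robot.masks_of(camera, name): "pixels" (420x560 bool, what is visible of it) and "bbox" ([left, top, right, bottom] in pixels, round what is visible of it).
- robot.place_of(camera, name): "centre" ([column, row] in pixels: a listed point, or the origin of a listed thing).
The state is a dict: "time_s": time; "joints": joint angles; "qvel": joint speeds; "tau": joint torques, N m; "ee_pos": TCP position; "tool_rot": TCP orientation; "force": force on the tool from outside, world axes, zero at the start; "wrist_torque": the same for the moment, N m; "grip_width": finger opening in mm; "grip_force": force on a finger pad.
Only numpy, scipy, OpenCV 4.12 (cv2) and the standard library are available. Lean on these libraries where they do the work, as an engineer would, in place of code of your own. Each camera call takes 0.05 s, during which the arm holds its last target. There are 200 camera calls.

## Working session

There is one attempt and no reset: what is moved stays moved. The work goes in short steps, each a Python script; the robot and the scene stay as the last script left them, time stands still between calls to the robot, and variables do not carry over. Pictures are saved under pics/ and viewed, at most 10 in all, crops included, and the job is handed in when it is done.

```bash
mkdir -p pics
cat > h.py <<'E'
import numpy as np, cv2
from cell import robot
E
python3 - <<'E'
from h import *
for c in ("scene","top"):
    f=robot.grab_frame(c); cv2.imwrite(f"pics/{c}0.png",f["frame"][:,:,::-1])
    C=-np.array(f["R"]).T@np.array(f["t"]); print(c,f["fx"],f["cx"],f["cy"],f["dist"],C.round(),np.round(f["R"],3).tolist())
    for n in ("case","hinge_mid","handle_mid","buffer_left_foot","buffer_right_foot","insert","bush","spring","red_cup"):
        print(n,[(np.round(d["centre"],1).tolist(),round(d["conf"],2)) for d in robot.place_of(c,n)][:3])
print(robot.read_state())
E
```

```text
scene 420.6003707585918 280.1917120384388 206.3283715117037 [0.02909157 0.         0.         0.         0.        ] [ 352. -531.  962.] [[0.951, -0.308, 0.006], [-0.247, -0.775, -0.582], [0.184, 0.552, -0.813]]
case [([270.3, 230.2], 0.61)]
hinge_mid [([307.5, 209.3], 0.65), ([247.3, 245.0], 0.54)]
handle_mid [([246.6, 200.4], 0.77), ([245.9, 242.0], 0.39)]
buffer_left_foot [([239.0, 176.3], 0.75)]
buffer_right_foot [([249.6, 244.4], 0.8)]
insert [([299.2, 360.5], 0.47)]
bush [([349.3, 333.3], 0.68)]
spring [([262.1, 136.9], 0.66)]
red_cup [([221.4, 131.0], 0.92)]
top 387.336728153689 280.0047534142713 205.96996299621927 [-0.00108255  0.          0.          0.          0.        ] [ 391.   73. 1284.] [[0.012, -1.0, 0.015], [-0.993, -0.014, -0.119], [0.119, -0.013, -0.993]]
case [([279.2, 213.3], 0.8)]
hinge_mid [([285.5, 180.7], 0.93), ([284.9, 180.4], 0.68)]
handle_mid [([275.7, 229.3], 0.92)]
buffer_left_foot [([247.9, 227.7], 0.75)]
buffer_right_foot [([306.7, 238.8], 0.94)]
insert [([383.2, 225.8], 0.81), ([160.8, 222.1], 0.52)]
bush [([374.7, 191.3], 0.43)]
spring [([174.5, 188.0], 0.4), ([382.9, 225.5], 0.18)]
red_cup [([160.3, 225.2], 0.59)]
{'time_s': 1.0, 'joints': array([ 1.04851823e+00,  4.93595320e-01,  1.34546269e+00,  9.24794644e-06,
        1.30250766e+00, -9.55109480e-02]), 'qvel': array([-0.00068127, -0.00091214,  0.00028445, -0.00045425, -0.00208578,
        0.00032637]), 'tau': array([ 5.28741846e-03, -8.78689313e+01, -3.82269430e+01,  7.10964971e-02,
        4.33166348e-02,  8.78207288e-05]), 'ee_pos': array([258.71676158, 568.96014459, 213.93054226]), 'tool_rot': array([-6.65292301e-01, -3.07034017e+00, -4.46490247e-05]), 'force': array([-0.03661428, -0.35170154, -0.31884992]), 'wrist_torque': array([ 0.00670431, -0.00845114,  0.02568651]), 'grip_force': 0.0, 'grip_width': 90.92575486258791}
```

View pics/scene0.png

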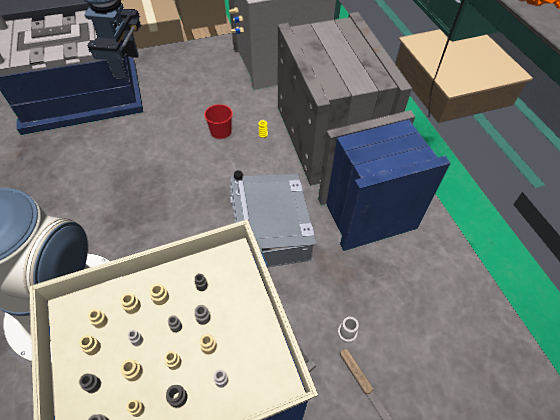

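View pics/top0.png

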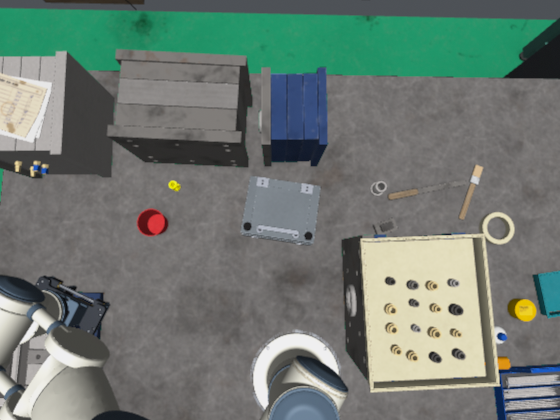

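```bash
cat >> h.py <<'E'
from scipy.optimize import least_squares
from scipy.spatial.transform import Rotation as Ro
PTS={"hinge_mid":(0,0,0),"handle_mid":(-165,0,46),"buffer_left_foot":(-165,92,6),"buffer_right_foot":(-165,-92,6)}
def proj(f,X):
    K=np.array([[f["fx"],0,f["cx"]],[0,f["fy"],f["cy"]],[0,0,1]])
    return cv2.projectPoints(np.array(X,float).reshape(-1,1,3),cv2.Rodrigues(np.array(f["R"]))[0],np.array(f["t"],float),K,np.array(f["dist"],float))[0][:,0]
def lid(p,q):  # p=x,y(case centre),yaw,angle ; q in hinge_mid frame -> world
    x,y,w,a=p; Rz=Ro.from_euler("z",w)
    return Rz.apply(np.array([94,0,80.])+Ro.from_euler("y",a).apply(q))+[x,y,0]
def measure(cams=("scene","top"),fix=None,n=1):
    obs=[]
    for c in cams:
      for _ in range(n):
        f=robot.grab_frame(c)
        for k in ["case"]+list(PTS):
            d=[e for e in robot.place_of(c,k) if e["conf"]>.3]
            for e in d[:2]: obs.append((c,f,k,np.array(e["centre"]),e["conf"]))
    full=lambda v: v if fix is None else np.r_[fix,v]
    def res(v,raw=False):
        p=full(v); r=[]
        for c,f,k,uv,cf in obs:
            X=[p[0],p[1],0] if k=="case" else lid(p,PTS[k])
            r.append((proj(f,X)[0]-uv))
        return np.array(r) if raw else np.ravel(r)
    s=min((least_squares(res,v0,loss="soft_l1",f_scale=1.5) for v0 in ([[500,90,w,a] for w in(-.3,0,.3) for a in(.05,.7)] if fix is None else [[.1],[.7]])),key=lambda s:s.cost)
    r=res(s.x,True)
    for o,e in zip(obs,r): print(o[0],o[2],round(o[4],2),e.round(1))
    return full(s.x)
def ground(f,uv,z=0):
    K=np.array([[f["fx"],0,f["cx"]],[0,f["fy"],f["cy"]],[0,0,1]])
    n=cv2.undistortPoints(np.array(uv,float).reshape(1,1,2),K,np.array(f["dist"],float))[0,0]
    R=np.array(f["R"]);C=-R.T@np.array(f["t"]);d=R.T@np.r_[n,1]
    return C+d*(z-C[2])/d[2]
E
python3 - <<'E'
from h import *
p=measure(n=2); print(p)
for k in PTS: print(k,lid(p,PTS[k]).round(1))
for c in("scene","top"):
    f=robot.grab_frame(c)
    for k in("insert","bush","spring","red_cup"):
        for d in robot.place_of(c,k)[:1]: print(c,k,ground(f,d["centre"]).round())
E
```

```text
scene case 0.76 [-1.8 -1.2]
scene hinge_mid 0.59 [-0.2 -1.5]
scene hinge_mid 0.52 [64.2 11. ]
scene handle_mid 0.82 [ 0.1 -0.7]
scene buffer_left_foot 0.6 [-0.2  2.3]
scene buffer_right_foot 0.97 [-1.2 -1.6]
scene case 0.92 [ 1.  -0.8]
scene case 0.43 [ 8.2 93.1]
scene hinge_mid 0.61 [-0.7 -3.4]
scene buffer_left_foot 0.95 [-3.2  1.8]
scene buffer_right_foot 0.89 [-0.5 -3. ]
top case 0.95 [2.  1.1]
top hinge_mid 0.81 [ 0.2 -1.6]
top hinge_mid 0.74 [125.9 -43. ]
top handle_mid 0.56 [ 0.  -1.7]
top buffer_left_foot 0.63 [-1.3  1.3]
top buffer_right_foot 0.85 [1.7 0.1]
top case 0.77 [-0.6 -1.7]
top case 0.7 [ 29.4 -13.2]
top hinge_mid 0.78 [-1.7  1. ]
top buffer_left_foot 0.94 [-0.9  0.5]
top buffer_right_foot 0.66 [-1.8  0.8]
top buffer_right_foot 0.33 [28.7  8.3]
[ 5.19550699e+02  5.67632274e+01 -1.63861766e-01  1.30970048e-01]
hinge_mid [612.3  41.4  80. ]
handle_mid [456.8  67.1 147.2]
buffer_left_foot [466.7 158.8 107.5]
buffer_right_foot [436.7 -22.8 107.5]
scene insert [ 477. -284.    0.]
scene bush [ 610. -259.    0.]
scene spring [601. 399.   0.]
scene red_cup [479. 468.   0.]
top insert [ 472. -296.    0.]
top bush [ 606. -267.    0.]
top spring [599. 423.   0.]
top red_cup [483. 456.   0.]
```

The case is top-view centre (columns 243–320, rows 177–243), with the handle near (276,230) and black buffers at about (248,228) and (307,238). A bin wall stands to the right at about y −136, roughly 300 mm high. It's clear of the planned hand path. The model fit agrees to 1–3 px, so I'm going to the handle.

```bash
cat >> h.py <<'E'
P0=np.array([519.55,56.76,-0.1639,0.131])
def rot(w):
    best=None; q=robot.read_state()["joints"]
    for s in(1,-1):
        y=s*np.array([np.cos(w),np.sin(w),0]); z=np.array([0,0,-1.]); r=Ro.from_matrix(np.c_[np.cross(y,z),y,z]).as_rotvec()
        j=robot.inverse_kinematics([480,65,250],r)
        if j is not None and (best is None or abs(j[5])<best[0]): best=(abs(j[5]),r)
    return best[1]
def F(): return np.array(robot.read_state()["force"])
E
python3 - <<'E'
from h import *
r=rot(P0[2]); h=lid(P0,PTS["handle_mid"])
robot.goto(h+[0,0,80],r); robot.set_gripper(50,60)
f=robot.grab_frame("top"); cv2.imwrite("pics/top1.png",cv2.resize(f["frame"][130:330,150:400,::-1],None,fx=3,fy=3)[:600,:750])
f0=F(); z=80
robot.movel(h+[0,0,20],feed=120)
while z and robot.read_state()["ee_pos"][2]>h[2]-18.5:
    zt=max(h[2]-19,robot.read_state()["ee_pos"][2]-5); robot.movel([h[0],h[1],zt],feed=40)
    d=F()-f0
    if d[2]>4: print("touch",d); break
robot.set_gripper(0,60)
s=robot.read_state(); print(h,s["ee_pos"],s["grip_width"],s["grip_force"],F()-f0,s["time_s"],s["joints"])
E
```

```text
[456.8245758   67.13375459 147.15909166] [458.26259954  66.95563104 128.36750956] 10.892403111374376 59.93074893951416 [ 8.11998388 -1.78856217 -5.59848906] 9.0167 [ 1.63772900e-02  3.88043423e-01  1.83921003e+00 -5.67126448e-04
  9.11697712e-01  1.79959517e-01]
```

View pics/top1.png

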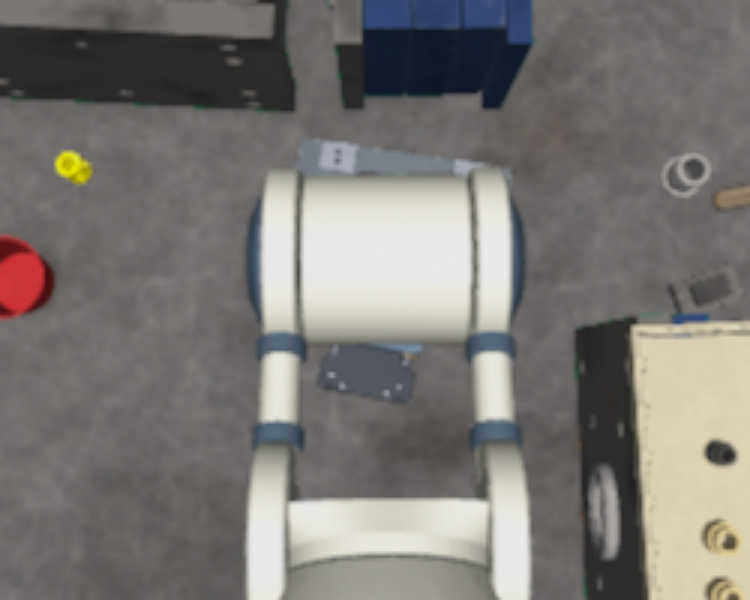

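The top crop shows the arm over the handle with the bin clear to the right. The finger gap of 10.9 mm confirms the bar is gripped. Next I lift along the arc.

Run:
```python
from h import *
off=np.array([1.0,0,-19]); p=P0.copy(); f0=np.array([-.04,-.35,-.3])
for a in np.linspace(P0[3],0.80,10)[1:]:
    p[3]=a; robot.movel(lid(p,PTS["handle_mid"])+off,feed=60)
    s=robot.read_state(); print(round(a,2),np.round(s["force"],1),np.round(s["ee_pos"]-lid(p,PTS["handle_mid"])-off,1),round(s["grip_width"],1))
    if np.linalg.norm(s["force"])>70: print("STOP");break
print(s["time_s"])
f=robot.grab_frame("scene"); cv2.imwrite("pics/sc2.png",f["frame"][:,:,::-1])
```

```text
0.21 [ 3.8 -1.1 -0.6] [ 0.4 -0.1  0.1] 11.0
0.28 [ 5.6 -0.1 -4.7] [ 0.3  0.1 -0. ] 10.4
0.35 [ 5.1  2.9 -6.6] [ 0.   0.3 -0.2] 10.7
0.43 [ 3.6  6.3 -7.5] [-0.4  0.6 -0.4] 10.7
0.5 [ 0.   7.9 -8.6] [-1.   0.9 -0.7] 10.7
0.58 [-0.4 11.  -9.9] [-1.7  1.2 -0.9] 10.6
0.65 [-5.9 13.3 -5. ] [-2.6  1.5 -1.1] 11.0
0.73 [-12.3  17.4   0.5] [-3.3  1.9 -1.1] 10.9
0.8 [-17.   17.6   9.8] [-3.8  2.3 -0.8] 11.0
12.25
```

View pics/sc2.png

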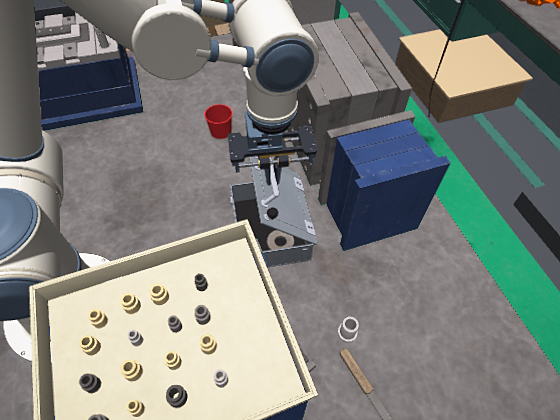

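The lid stands at about 45° in the hand, with the right buffer visible at (272,212). Releasing and backing off upward.

Run:
```python
from h import *
e=np.array(robot.read_state()["ee_pos"]); print(e)
robot.movel(e,feed=30); print(F().round(1))
robot.set_gripper(32)
e=np.array(robot.read_state()["ee_pos"]); print(e,F().round(1))
robot.movel(e+[0,0,90],feed=100)
robot.movel([330,65,330],feed=250)
print(F().round(2)); robot.set_gripper(0,20)
p=measure(n=2); print(p, robot.read_state()["time_s"])
for k in PTS: print(k,lid(p,PTS[k]).round(1))
for c in ("top","scene"):
    f=robot.grab_frame(c); cv2.imwrite(f"pics/{c}3.png",f["frame"][:,:,::-1] if c=="top" else cv2.resize(f["frame"][150:290,190:350,::-1],None,fx=4,fy=4))
```

```text
[528.58775639  57.07737898 210.64846134]
[ 3.7  0.8 -1.6]
[528.53370185  57.05455223 210.64003276] [-0.1 -0.4  0.3]
[ 0.35  1.47 -0.  ]
scene case 0.85 [ 1.5 -1.1]
scene hinge_mid 0.67 [ 0.4 -0.5]
scene handle_mid 0.74 [1.  0.5]
scene handle_mid 0.64 [  2.5 -55.9]
scene buffer_left_foot 0.61 [-0.6  1.5]
scene buffer_right_foot 0.57 [-1.  -2.3]
scene case 0.92 [ 1.8 -0.8]
scene hinge_mid 0.56 [-1.1  0.3]
scene handle_mid 0.89 [2.8 2.5]
scene buffer_left_foot 0.76 [-2.   0.9]
scene buffer_right_foot 0.65 [-0.9 -0.7]
top case 0.93 [-1.6  0.8]
top hinge_mid 0.69 [ 0.1 -0.1]
top handle_mid 0.91 [ 2.4 -2. ]
top buffer_left_foot 0.66 [-1.1  1.8]
top buffer_right_foot 0.77 [-0. -2.]
top buffer_right_foot 0.7 [31.5  5.8]
top case 0.91 [-2.7 -1.4]
top hinge_mid 0.6 [-0.2  0.8]
top handle_mid 0.82 [-0.7  0.5]
top buffer_left_foot 0.6 [-0.3 -0.9]
top buffer_right_foot 0.81 [0.8 0.7]
top buffer_right_foot 0.68 [25.1 39. ]
[ 5.20646825e+02  5.56624583e+01 -1.59932454e-01  3.21926482e+01] 16.95
hinge_mid [613.4  40.7  80. ]
handle_mid [529.1  54.3 228.5]
buffer_left_foot [516.1 149.6 199.9]
buffer_right_foot [486.8 -32.1 199.9]
```

View pics/top3.png

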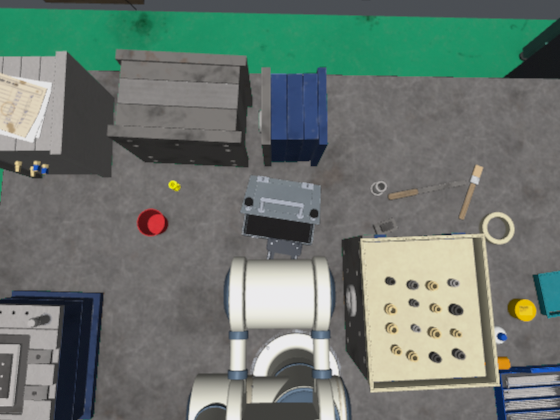

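View pics/scene3.png

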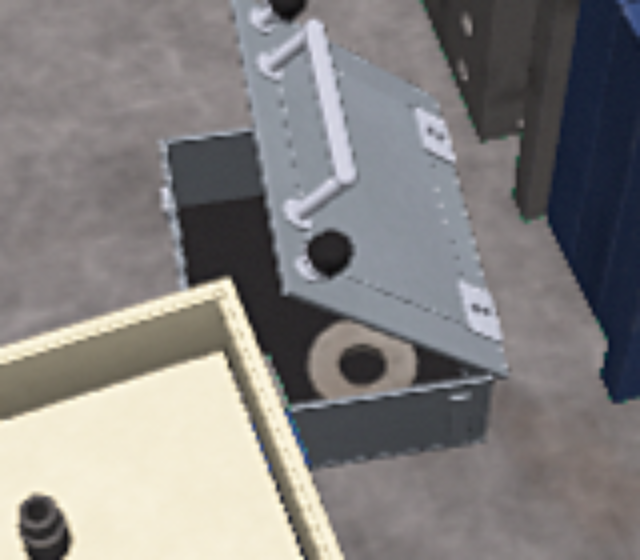

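Released: the lid stands at 0.777 rad, and the hand's grip point (528.5, –, 229.6) agrees with the fit. The right buffer shows at scene (272,213), and the buffers at top-view (249,202) and (314,213). Bystanders haven't moved. Next is the guarded press on the left buffer.

```bash
cat >> h.py <<'E'
P1=np.array([520.65,55.66,-0.1599,0.777])
def press(name):
    q=np.array(PTS[name],float); c=lid(P1,q+[0,0,24]); x,y=c[:2]; print("target",c.round(1))
    robot.movel([x,y,285],feed=200); robot.movel([x,y,243],feed=80); robot.hold(.4)
    f0=np.mean([(robot.hold(.05),F())[1] for _ in range(4)],0); z=243.; fz=0
    g=lambda: F()[2]-f0[2]
    t0=robot.read_state()["time_s"]
    while fz<1.2 and z>214:
        z-=.4; robot.movel([x,y,z],feed=10); fz=g()
    t1=robot.read_state()["time_s"]; print("contact",z,round(fz,2),robot.read_state()["ee_pos"].round(1),"t",round(t0,2),round(t1,2))
    if fz<1.2: print("NO CONTACT"); robot.movel([x,y,285]); return
    tin=None; log=[]
    while robot.read_state()["time_s"]<t1+7:
        robot.hold(.06); s=robot.read_state(); d=s["force"]-f0; log.append(round(d[2],1))
        if d[2]>13: print("HIGH",d); break
        if np.linalg.norm(d)<6 or np.linalg.norm(d)>10: tin=None
        elif tin is None: tin=s["time_s"]
        if tin and s["time_s"]-tin>1.6: print("held",d.round(1)); break
        e=8-d[2]
        if abs(e)>.6: z-=float(np.clip(e*.06,-.25,.25)); robot.movel([x,y,z],feed=10)
    print(log,z,robot.read_state()["ee_pos"].round(1))
    robot.movel([x,y,z+10],feed=40); robot.movel([x,y,285],feed=150)
    print(robot.read_state()["time_s"])
E
python3 -c "
from h import *
press('buffer_left_foot')"
```

```text
target [532.7 146.9 217.1]
contact 238.19999999999993 1.21 [532.7 146.9 238.2] t 19.59 22.59
[np.float64(0.3), np.float64(0.2), np.float64(0.1), np.float64(-0.1), np.float64(0.5), np.float64(-0.6), np.float64(0.5), np.float64(0.7), np.float64(-0.8), np.float64(-0.4), np.float64(0.2), np.float64(-0.2), np.float64(1.0), np.float64(-1.2), np.float64(-0.2), np.float64(0.3), np.float64(-0.0), np.float64(-0.0), np.float64(-0.9), np.float64(-0.3), np.float64(0.1), np.float64(0.2), np.float64(-0.7)] 232.44999999999993 [532.7 146.9 232.4]
30.5167
```

No contact: noise of ±1.2 N tripped the threshold, and z 232.4 was still free air. I'm raising the threshold, averaging the readings and using larger steps to save time (arm stiffness is about 10 N/mm).

```bash
cat >> h.py <<'E'
def press2(name,z,tmax,L=22):
    x,y=lid(P1,np.array(PTS[name],float)+[0,0,L])[:2]
    T=lambda: robot.read_state()["time_s"]
    def g(n=3): return np.mean([(robot.hold(.03),F())[1] for _ in range(n)],0)
    robot.movel([x,y,280],feed=250); robot.movel([x,y,z],feed=100); robot.hold(.25)
    f0=g(5)[2]; t0=T()
    while z>213:
        z-=.7; robot.movel([x,y,z],feed=15)
        if F()[2]-f0>2 and g()[2]-f0>1.5: break
    else: print("NO CONTACT"); robot.movel([x,y,280]); return
    print("contact",round(z,2),round(t0,2),round(T(),2)); log=[]; n=0
    while T()<tmax:
        d=g(4)[2]-f0; log.append(float(round(d,1)))
        if d>13: break
        if abs(d-8)<1.2: n+=1
        else: n=0; z-=float(np.clip((8-d)*.08,-.5,.5)); robot.movel([x,y,z],feed=15)
        if n>=13: break
    print(log,n,round(z,2),robot.read_state()["ee_pos"].round(1))
    robot.movel([x,y,z+8],feed=60); robot.movel([x,y,280],feed=200); print(T())
E
python3 -c "
from h import *
press2('buffer_left_foot',233,45)"
```

```text
contact 230.2 31.8 32.9
[5.7, 7.5, 7.0, 7.5, 7.5, 7.2, 7.7, 7.6, 7.3, 7.6, 7.5, 7.8, 7.3, 7.3] 13 230.02 [531.5 147.1 230.3]
35.6583
```

```bash
python3 -c "
from h import *
press2('buffer_right_foot',238,58)
e=robot.read_state()['ee_pos']; robot.movel([400,e[1]+40,330],feed=200)
f=robot.grab_frame('scene'); cv2.imwrite('pics/sc4.png',f['frame'][:,:,::-1])
f=robot.grab_frame('top')
for k in ('buffer_left_foot','buffer_right_foot'):
    print(proj(f,lid(P1,PTS[k])),[d['centre'] for d in robot.place_of('top',k)][:1])
print(robot.read_state()['time_s'])"
```

```text
contact 225.4 37.52 42.12
[4.2, 7.6, 7.7, 8.0, 8.5, 7.9, 8.1, 8.4, 7.9, 7.7, 8.1, 8.1, 8.3, 7.5] 13 225.09 [502.2 -34.6 225.4]
44.9083
[[247.7425951  207.19762366]] [[249.5, 204.8]]
[[312.19661596 218.45237106]] [[312.0, 219.6]]
45.8583
```

View pics/sc4.png

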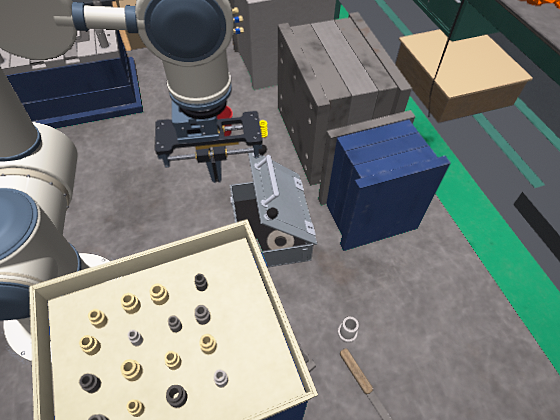

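The lid still stands at about 45°, with the right buffer at (272,212) as before. The hand is clear and the bystanders are in place, so I'm handing in.

```bash
python3 -c "
from h import *
print(robot.sign_off())"
```

```text
the job is handed in; nothing more can be done
None
```

The hinge held: the lid stood by itself at about 45° (0.777 rad), both buffers took a steady load of about 8 N for 1.5 s (left 7.5 N, right 8 N), the lid is still standing, and the job is handed in (no verdict returned).

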